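# Finish the row of sample pots on the bench shelf

### The arm

A 7-joint arm with a two-finger parallel gripper is mounted at the origin on the work surface. World frame = base frame: x ahead of the robot, y to its left, z up, the work surface at z = 0. Lengths are in m, angles in rad, forces in N, time in s.
With the tool pointing down it reaches from about 0.425 to 0.95 m from the base axis. Payload 4.7 kg.
Tool frame: the origin (TCP) lies between the finger pads; the fingertips stand 11 mm ahead of it and the grasp point (between the pads) lies 8 mm behind it; z points along the fingers, x is the direction in which the jaws open and shut, and the axes are right-handed (so a half turn about z gives the same grasp; the last joint's range is limited). The gripper opens to 85 mm and grips with 20 to 120 N. Pads are 22 mm wide; open, the fingers measure 114 mm over their backs; the gripper's body (76 mm by 85 mm) begins 54 mm behind the grasp point. The pads swing forward as they close: fully open they stand 13 mm farther back than shut.
Start: joints at [-1.263, 0.469, -0.049, 1.532, 0.024, 1.141, -0.082], TCP at [0.223, 0.637, 0.242] pointing down, gripper open.
Joint ranges: [-2.59, 2.59], [-0.33, 1.99], [-1.39, 1.29], [0.1, 2.45], [-1.04, 4.18], [0.21, 1.99], [-2.66, 2.66]. Speed limits (rad/s): [2.57, 2.57, 3.14, 3.14, 3.14, 3.14, 3.14].

### API

Orientations are given as a 3x3 rotation matrix whose columns are the frame's x, y, z axes.
In Python, from plant import bot gives the robot as it stands.
- The arm moves only by the shell command python3 -m pendant 'ROWS'. ROWS is JSON, a list of rows, each a list of 7 numbers: the shift along the tool's x, y, z in m, then the turn, a rotation vector about the tool's x, y, z in rad, then the closure, from 0 (fully open) to 1 (shut). A call has 1 to 8 rows; each row shifts and turns the commanded pose from where the row before left it, along the tool's axes as they then stand; what a row does not reach is not made up. A row lasts 1/8 s, in which the tool goes at most 62.5 mm and 10.7 degrees, less where a joint would pass 70% of its speed; a pose out of reach is approached as far as the arm can. A call is refused whole if a number of a shift passes 0.0625 or a number of a turn 0.188, either way. A call with a gripper value outside its range is refused whole. The fingers move at their own pace and stop on an object; the grip force is fixed at half the most. Time passes only in rows, so rows that do not move let the fingers close. It gives the time, the measured TCP pose, the force and the opening at its end, in the units of the state.
- bot.observe(): the state, without advancing time (a new reading comes with each control period).
- bot.capture(name): name is "scene" or "top" or "wrist"; returns a dict with "img" (420x560x3 uint8, blue, green, red), "mtx" (3x3 intrinsics, pixels), "world_from_camera" (4x4, takes a point from camera to world coordinates); the wrist camera has in their place "hand_eye" (4x4, takes a point from camera to tool coordinates, whose origin is the TCP and whose axes are the tool frame's). Camera axes: x right, y up, looking along -z (the intrinsics and any distortion apply to the point x, -y, -z); pixel columns grow to the right and rows downward; lengths in m; the calibration is good to about 2 mm. The wrist camera is an equidistant fisheye: a pixel r from the principal point sees the ray r / f radians off the axis. A picture is of the moment at which its call begins: read the wrist's pose just before it. There is no depth.
- bot.sign_off(): hands the job in, once; it reports no verdict.
The state is a dict: "time_s": time; "joints": joint angles; "dq": joint speeds; "tau": joint torques, N m; "position": TCP position; "eef_rot": TCP orientation; "wrist_force": force on the tool from outside, world axes, zero at the start; "torque": the same for the moment, N m; "width": finger opening in m.
Only numpy, scipy, OpenCV 4.12 (cv2) and the standard library are available. Lean on these libraries where they do the work, as an engineer would, in place of code of your own. Each camera call takes 0.05 s, during which the arm holds its last target. There are 200 camera calls.

### The job

Finish the row on the low bench shelf: one sample pot already stands on one of its three round dark pads. Take the two pots of that same size from the bench and stand them upright on the two empty pads, so that the three pots stand side by side in one straight row, each centred on its own pad. The smaller pot and the taller bottle on the bench are not part of the row.

Things in the scene. Friction and masses are not known exactly. Their poses are not given: they have to be found in the camera images.
- shelf: Low fixed bench shelf left of the bench's middle: white board, 290 mm along its y, 130 mm deep along its x, flat top 45 mm above the bench, no rim; turned up to 20 degrees. Origin: on the bench under its centre; z up. Three dark 64 mm disc pads, flush with the top, have their centres at x = 0, y = -85, 0 and +85 mm; one of them, any, is taken by pot_row.
- pot_row: Sample pot: upright white plastic cylinder with a yellow screw lid, 52 mm diameter over body and lid, 80 mm tall (lid the top 20 mm), about 0.09 kg, rigid and closed. Origin: centre of its underside; z up. Stands loose on one of the shelf's three pads at the start.
- pot_a: Sample pot: upright white plastic cylinder with a yellow screw lid, 52 mm diameter over body and lid, 80 mm tall (lid the top 20 mm), about 0.09 kg, rigid and closed. Origin: centre of its underside; z up. Starts loose on the bench, right of the shelf; 35 mm or more free all round.
- pot_b: Sample pot: upright white plastic cylinder with a yellow screw lid, 52 mm diameter over body and lid, 80 mm tall (lid the top 20 mm), about 0.09 kg, rigid and closed. Origin: centre of its underside; z up. Like pot_a; either may go on either empty pad. Bystanders on the bench: a smaller pot (36 x 45 mm) and a taller bottle (60 x 155 mm), also white with yellow lids.
Mind the look-alikes: they are no part of the job. What is shaped like the pot_b but blue or grey is not meant.

How it is judged:
By the outcome, as a careful person would: the job done as asked, in the order asked, and still so for the second after the job is handed in, with the robot touching nothing.
It also fails if it takes over 54 s, if anything falls off the work surface, if the arm or the gripper's body presses on something with over 40 N, if the wrist force passes 120 N, or if a joint passes its speed limit or range.

## Working session

There is one attempt and no reset: what is moved stays moved. The work goes in short steps, Python scripts to look and compute and a shell command to move; the robot and the scene stay as the last step left them, time stands still between calls to the robot, and variables do not carry over. Pictures are saved under pics/ and viewed, about 8 in all and at most 12, crops included, and the job is handed in when it is done.

```bash
ls; mkdir -p pics; python3 - <<'E'
from plant import bot
import cv2,numpy as np
s=bot.observe();print({k:np.round(v,3).tolist() for k,v in s.items()})
for n in("scene","top"):
    c=bot.capture(n);cv2.imwrite(f"pics/{n}0.png",c["img"]);np.savez(f"{n}0.npz",**c)
    print(n,{k:(np.round(v,4).tolist() if k!="img" else 0) for k,v in c.items()})
E
```

```text
pics
{'time_s': 0.0, 'joints': [-1.263, 0.469, -0.049, 1.534, 0.024, 1.141, -0.082], 'dq': [-0.001, 0.001, -0.001, -0.0, 0.001, -0.0, -0.002], 'tau': [0.0, -51.03, -0.046, -23.771, 0.011, 0.007, 0.0], 'position': [0.223, 0.637, 0.241], 'eef_rot': [[0.33, 0.944, -0.001], [0.944, -0.33, -0.002], [-0.002, 0.0, -1.0]], 'wrist_force': [-0.753, -0.617, 0.318], 'torque': [0.013, -0.002, -0.021], 'width': 0.085}
scene {'img': 0, 'mtx': [[456.2417, 0.0, 279.6977], [0.0, 456.2417, 206.6558], [0.0, 0.0, 1.0]], 'world_from_camera': [[-0.0856, -0.7513, 0.6544, 1.1112], [0.9963, -0.0612, 0.06, -0.0149], [-0.005, 0.6571, 0.7538, 0.738], [0.0, 0.0, 0.0, 1.0]]}
top {'img': 0, 'mtx': [[508.8772, 0.0, 276.655], [0.0, 508.8772, 210.9433], [0.0, 0.0, 1.0]], 'world_from_camera': [[0.0216, 0.9788, -0.2039, 0.305], [-0.9998, 0.0219, -0.0008, -0.0535], [0.0037, 0.2039, 0.979, 1.1696], [0.0, 0.0, 0.0, 1.0]]}
```

View pics/scene0.png

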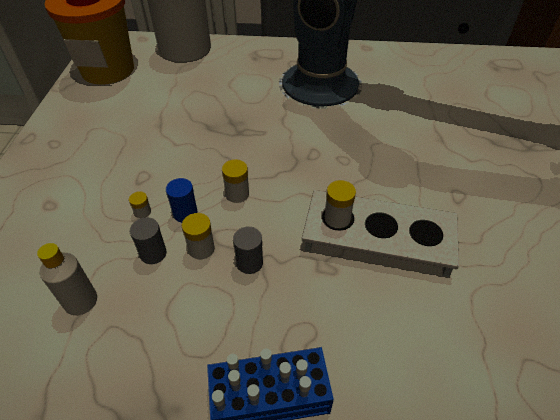

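View pics/top0.png

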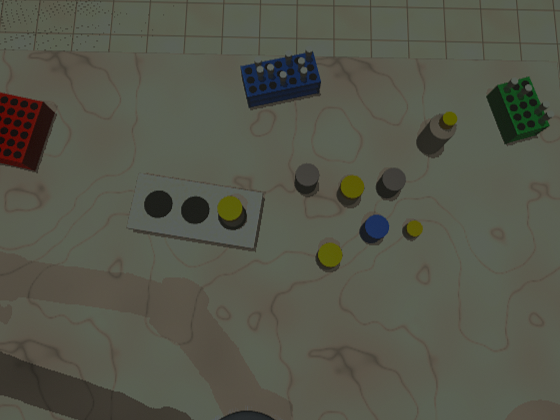

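Candidates in the top view:
- Yellow full-size lids at (352,187) and (330,255). These are the two wanted pots.
- Small pot at (414,229), bottle at (449,119), row pot at (230,209).
- Grey decoys at (307,178) and (393,183), blue decoy at (376,227).

The empty pads are at (158,204) and (195,210). In the scene view the pots are at (198,235) and (235,180).

```bash
cat > h.py <<'E'
import cv2,numpy as np
def ray(c,uv):
    K=c["mtx"];T=c["world_from_camera"]
    d=np.array([(uv[0]-K[0,2])/K[0,0],-(uv[1]-K[1,2])/K[1,1],-1.])
    return T[:3,3],T[:3,:3]@d
def onz(c,uv,z):
    o,d=ray(c,uv);return o+d*(z-o[2])/d[2]
def blobs(m,amin=40):
    n,l,st,ce=cv2.connectedComponentsWithStats(m.astype(np.uint8))
    return [(l==i,st[i],ce[i]) for i in range(1,n) if st[i,4]>amin]
def yellow(img):
    h=cv2.cvtColor(img,cv2.COLOR_BGR2HSV);return cv2.inRange(h,(22,180,70),(35,255,255))>0
E
python3 - <<'E'
from h import *
for n in("top","scene"):
    c=dict(np.load(n+"0.npz"));print(n)
    for m,s,ce in blobs(yellow(c["img"])):
        print(s,ce.round(1),*[onz(c,ce,z).round(3)[:2] for z in(.045,.08,.125,.155)])
c=dict(np.load("top0.npz"));g=c["img"].max(2)
# pads: dark blobs
print("dark")
for m,s,ce in blobs(g<35,200):
    if 130<ce[0]<250 and 180<ce[1]<240: print(s,ce.round(1),onz(c,ce,.045).round(4))
print(g[204,158],g[210,195],g[225,195],g[204,140])
t=c["img"];cv2.imwrite("pics/crop.png",cv2.resize(t[110:280,110:470],None,fx=2.2,fy=2.2,interpolation=2))
E
```

```text
top
[443 112  14  13 149] [449.5 118.2] [ 0.771 -0.454] [ 0.756 -0.441] [ 0.738 -0.425] [ 0.725 -0.415]
[341 175  23  23 409] [352.  186.4] [ 0.6   -0.223] [ 0.591 -0.218] [ 0.579 -0.211] [ 0.571 -0.207]
[218 197  24  24 451] [229.5 208. ] [0.544 0.054] [0.536 0.051] [0.527 0.046] [0.52  0.044]
[407 221  16  16 189] [414.2 228.1] [ 0.507 -0.362] [ 0.501 -0.352] [ 0.493 -0.34 ] [ 0.487 -0.332]
[318 243  24  24 452] [329.7 254.6] [ 0.443 -0.172] [ 0.439 -0.169] [ 0.433 -0.164] [ 0.429 -0.161]
scene
[222 159  25  19 352] [234.2 168.1] [ 0.407 -0.178] [ 0.442 -0.17 ] [ 0.488 -0.159] [ 0.518 -0.152]
[327 180  29  22 469] [341.1 190.4] [0.455 0.053] [0.488 0.05 ] [0.53  0.045] [0.559 0.043]
[129 192  18  13 185] [137.4 197.9] [ 0.51  -0.363] [ 0.54  -0.346] [ 0.579 -0.323] [ 0.605 -0.308]
[182 213  28  22 493] [195.5 223.6] [ 0.567 -0.23 ] [ 0.594 -0.219] [ 0.629 -0.205] [ 0.653 -0.196]
[ 37 243  21  17 255] [ 47.2 250.9] [ 0.654 -0.493] [ 0.677 -0.468] [ 0.706 -0.437] [ 0.726 -0.417]
dark
[145 191  27  26 571] [158.1 203.8] [0.5497 0.216  0.045 ]
[182 197  27  26 571] [195.  209.7] [0.538  0.1318 0.045 ]
28 29 97 95
```

View pics/crop.png

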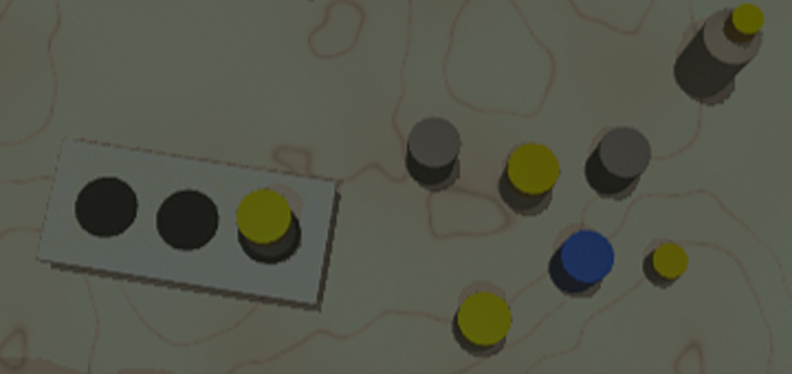

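The crop confirms the choice: the two full-size yellow-lidded pots are at crop (533,168) and (484,319). The small pot is at (670,260) and the bottle at (747,18). The two views agree within 3 mm. The pad spacing measures 85 mm, and the row pot sits on the third pad.

Targets:
- A is at (0.593,-0.219) and B at (0.440,-0.170).
- The pads are at (0.550,0.216) and (0.538,0.132).

First I turn the jaws across the row (yaw -8°).

```bash
cat > d.py <<'E'
import sys,numpy as np
from plant import bot
from scipy.spatial.transform import Rotation as R
# usage: d.py x y z : tool-frame shift to target TCP, and turn to yaw -8deg tool-down
s=bot.observe();r=np.array(s["eef_rot"]);t=np.array([float(a) for a in sys.argv[1:4]])
a=np.radians(-7.9);x=np.array([np.cos(a),np.sin(a),0]);z=np.array([0,0,-1.]);G=np.c_[x,np.cross(z,x),z]
print("shift",(G.T@(t-s["position"])).round(4),"turn",R.from_matrix(r.T@G).as_rotvec().round(3),"t",s["time_s"],"pos",np.round(s["position"],4),"w",round(s["width"],4),"F",np.round(s["wrist_force"],1))
E
python3 -m pendant '[[0,0,0,0,0,0.172,0],[0,0,0,0,0,0.172,0],[0,0,0,0,0,0.172,0],[0,0,0,0,0,0.172,0],[0,0,0,0,0,0.172,0],[0,0,0,0,0,0.172,0],[0,0,0,0,0,0.172,0],[0,0,0,0,0,0.172,0]]'; python3 d.py 0.593 -0.219 0.2
```

```text
time_s: 1.1
position: [0.2229, 0.6368, 0.2417]
eef_rot: [[0.989, -0.147, -0.0], [-0.147, -0.989, -0.001], [-0.0, 0.001, -1.0]]
wrist_force: [0.4, 0.1, 0.0]
width: 0.0856
shift [0.4842 0.7968 0.0417] turn [ 0.001  0.    -0.01 ] t 1.1 pos [0.2229 0.6368 0.2417] w 0.0856 F [0.4 0.1 0. ]
```

```bash
python3 -m pendant '[[0.03,0.05,0,0,0,0,0],[0.03,0.05,0,0,0,0,0],[0.03,0.05,0,0,0,0,0],[0.03,0.05,0,0,0,0,0],[0.03,0.05,0,0,0,0,0],[0.03,0.05,0,0,0,0,0],[0.03,0.05,0,0,0,0,0],[0.03,0.05,0,0,0,0,0]]' >/dev/null; python3 -m pendant '[[0.03,0.05,0.005,0,0,0,0],[0.03,0.05,0.005,0,0,0,0],[0.03,0.05,0.005,0,0,0,0],[0.03,0.05,0.005,0,0,0,0],[0.03,0.05,0.005,0,0,0,0],[0.03,0.05,0.005,0,0,0,0],[0.03,0.05,0.005,0,0,0,0],[0.03,0.05,0.005,0,0,0,0]]'; python3 d.py 0.593 -0.219 0.2
python3 - <<'E'
from plant import bot
import cv2,numpy as np
c=bot.capture("wrist");cv2.imwrite("pics/w1.png",c["img"]);print(c["mtx"],c["hand_eye"].round(4) if hasattr(c["hand_eye"],"round") else c["hand_eye"])
E
```

```text
time_s: 3.1
position: [0.5855, -0.2241, 0.2016]
eef_rot: [[0.99, -0.141, -0.001], [-0.141, -0.99, 0.001], [-0.001, -0.001, -1.0]]
wrist_force: [0.5, 0.9, 0.2]
width: 0.0852
shift [ 0.0067 -0.006   0.0016] turn [-0.001  0.001 -0.003] t 3.1 pos [ 0.5855 -0.2241  0.2016] w 0.0852 F [0.5 0.9 0.2]
[[325.1922621    0.         278.9186778 ]
 [  0.         325.1922621  211.07385049]
 [  0.           0.           1.        ]] [[ 1.000e+00  6.000e-04  3.000e-04  5.000e-04]
 [ 7.000e-04 -9.644e-01 -2.644e-01 -6.550e-02]
 [ 1.000e-04  2.644e-01 -9.644e-01 -1.309e-01]
 [ 0.000e+00  0.000e+00  0.000e+00  1.000e+00]]
```

View pics/w1.png

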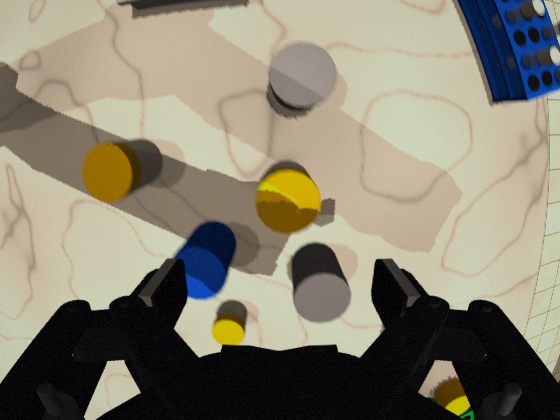

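The wrist view shows pot A's lid at (289,201) and pot B's at (110,172). The grey decoys are at (302,75) and (320,285), with blue between the pots. Next I locate A's lid from here.

```bash
cat > w.py <<'E'
import sys
from h import *
from plant import bot
def wray(c,s,uv):
    K=c["mtx"];d=np.array([uv[0]-K[0,2],uv[1]-K[1,2]]);r=np.hypot(*d);th=r/K[0,0]
    v=np.array([*(d/r*np.sin(th)),np.cos(th)])*[1,-1,-1]
    H=np.array(c["hand_eye"]);R=np.array(s["eef_rot"])
    return np.array(s["position"])+R@H[:3,3], R@H[:3,:3]@v
def hit(c,s,uv,z):
    o,v=wray(c,s,uv);return o+v*(z-o[2])/v[2]
if __name__=="__main__":
    s=bot.observe();c=bot.capture("wrist");z=float(sys.argv[1])
    hs=cv2.cvtColor(c["img"],cv2.COLOR_BGR2HSV);m=cv2.inRange(hs,(15,150,60),(38,255,255))>0
    for b,st,ce in blobs(m,300):
        ct=max(cv2.findContours(b.astype(np.uint8),0,1)[0],key=cv2.contourArea)[:,0]
        P=np.array([hit(c,s,p,z)[:2] for p in ct],np.float32)
        (cc,rad)=cv2.minEnclosingCircle(P);print(st,ce.round(0),"centroid",hit(c,s,ce,z).round(4)[:2],"circle",np.round(cc,4),round(rad,4))
E
python3 w.py 0.08
```

```text
[  77  130   58   61 2604] [104. 159.] centroid [ 0.4445 -0.1699] circle [ 0.4451 -0.1706] 0.0307
[ 251  153   66   67 3444] [284. 186.] centroid [ 0.5926 -0.2188] circle [ 0.5927 -0.2191] 0.0271
[209 304  34  34 903] [226. 320.] centroid [ 0.5205 -0.3361] circle [ 0.5204 -0.3367] 0.0198
[436 369  32  40 827] [451. 390.] centroid [ 0.7645 -0.5016] circle [ 0.7716 -0.5027] 0.0455
```

A is confirmed at (0.5927,-0.219) with radius 27 mm. Descending.

```bash
python3 d.py 0.5927 -0.219 0.042; python3 -m pendant '[[0,0,0,0,0,0,0]]' >/dev/null; python3 d.py 0.5927 -0.219 0.042
```

```text
shift [ 0.0066 -0.0124  0.1595] turn [ 0.006  0.    -0.013] t 3.2 pos [ 0.5844 -0.2304  0.2015] w 0.0857 F [-0.5 -0.2  0.1]
shift [ 0.0077 -0.005   0.1594] turn [-0.     0.002 -0.005] t 3.325 pos [ 0.5844 -0.2229  0.2014] w 0.0853 F [-0.5  1.3  0. ]
```

```bash
python3 -m pendant '[[0.0075,-0.004,0.02,0,0,0,0],[0,0,0.03,0,0,0,0],[0,0,0.03,0,0,0,0],[0,0,0.02,0,0,0,0],[0,0,0,0,0,0,0],[0,0,0,0,0,0,0]]' >/dev/null; python3 d.py 0.5927 -0.219 0.042;python3 w.py 0.08
```

```text
shift [-0.0011 -0.0007  0.0611] turn [ 0.    -0.002 -0.004] t 4.075 pos [ 0.5937 -0.2198  0.1031] w 0.0857 F [-0.4 -0.4  0.5]
[   0  160   71   86 4784] [ 34. 201.] centroid [ 0.452  -0.1696] circle [ 0.4488 -0.1693] 0.0338
[ 226  197  101  102 8002] [276. 249.] centroid [ 0.5933 -0.2163] circle [ 0.5932 -0.2177] 0.0284
```

```bash
python3 -m pendant '[[-0.001,-0.001,0.025,0,0,0,0],[0,0,0.025,0,0,0,0],[0,0,0.011,0,0,0,0],[0,0,0,0,0,0,0],[0,0,0,0,0,0,1],[0,0,0,0,0,0,1],[0,0,0,0,0,0,1],[0,0,0,0,0,0,1]]'; python3 -m pendant '[[0,0,0,0,0,0,1],[0,0,0,0,0,0,1],[0,0,-0.02,0,0,0,1],[0,0,-0.05,0,0,0,1],[0,0,-0.05,0,0,0,1],[0,0,-0.04,0,0,0,1],[0,0,0,0,0,0,1]]'; python3 d.py 0.550 0.216 0.23
```

```text
time_s: 5.12
position: [0.593, -0.2192, 0.0426]
eef_rot: [[0.99, -0.142, 0.002], [-0.142, -0.99, -0.001], [0.002, 0.0, -1.0]]
wrist_force: [-0.2, -0.7, 6.0]
width: 0.0512
time_s: 6.0
position: [0.5938, -0.22, 0.2059]
eef_rot: [[0.99, -0.142, 0.008], [-0.142, -0.99, -0.002], [0.008, 0.001, -1.0]]
wrist_force: [1.1, 0.8, -1.6]
width: 0.0507
shift [-0.1033 -0.4258 -0.0241] turn [ 0.001 -0.008 -0.004] t 6.0 pos [ 0.5938 -0.22    0.2059] w 0.0507 F [ 1.1  0.8 -1.6]
```

```bash
python3 -m pendant '[[-0.01,-0.03,-0.01,0,0,0,1],[-0.013,-0.055,-0.01,0,0,0,1],[-0.013,-0.055,0,0,0,0,1],[-0.013,-0.055,0,0,0,0,1],[-0.013,-0.055,0,0,0,0,1],[-0.013,-0.055,0,0,0,0,1],[-0.013,-0.055,0,0,0,0,1],[-0.01,-0.04,0,0,0,0,1]]'>/dev/null; python3 -m pendant '[[-0.005,-0.02,0,0,0,0,1],[0,-0.006,0,0,0,-0.004,1],[0,0,0,0,0,0,1],[0,0,0,0,0,0,1],[0,0,0,0,0,0,1]]'; python3 d.py 0.550 0.216 0.23
python3 - <<'E'
from w import *
s=bot.observe();c=bot.capture("wrist");cv2.imwrite("pics/w2.png",c["img"])
t=bot.capture("top");sc=bot.capture("scene");np.savez("sc1.npz",**sc)
cv2.imwrite("pics/sc1.png",np.hstack([cv2.resize(sc["img"],(400,300)),cv2.resize(c["img"],(400,300))]))
E
```

```text
time_s: 7.62
position: [0.5508, 0.216, 0.2215]
eef_rot: [[0.99, -0.14, 0.0], [-0.14, -0.99, -0.0], [0.0, 0.0, -1.0]]
wrist_force: [0.1, -0.5, -0.9]
width: 0.0506
shift [-0.0008  0.0001 -0.0085] turn [ 0.    -0.    -0.003] t 7.625 pos [0.5508 0.216  0.2215] w 0.0506 F [ 0.1 -0.5 -0.9]
```

View pics/sc1.png

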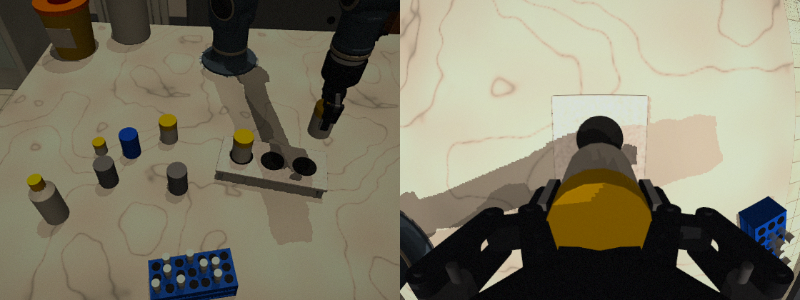

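The pot hangs upright in the jaws, above pad 1. I lower it to just above contact, check, then ease it down.

```bash
python3 -m pendant '[[-0.0008,0,0.03,0,0,-0.003,1],[0,0,0.04,0,0,0,1],[0,0,0.035,0,0,0,1],[0,0,0.02,0,0,0,1],[0,0,0.004,0,0,0,1],[0,0,0,0,0,0,1],[0,0,0,0,0,0,1]]' >/dev/null; python3 d.py 0.550 0.216 0.0876;  python3 -m pendant '[[0,0,0.002,0,0,0,1],[0,0,0.001,0,0,0,1],[0,0,0,0,0,0,1]]' >/dev/null; python3 d.py 0.550 0.216 0.0876
```

```text
shift [-0.0003  0.002   0.006 ] turn [-0.002 -0.002  0.003] t 8.65 pos [0.5506 0.2179 0.0936] w 0.0505 F [ 0.5  0.1 -0.5]
shift [0.0006 0.0016 0.0017] turn [-0.     0.     0.003] t 9.025 pos [0.5496 0.2177 0.0893] w 0.0508 F [ 0.2  0.  -0.7]
```

```bash
python3 -m pendant '[[0,0.0016,0.001,0,0,0,1],[0,0,0.001,0,0,0,1],[0,0,0,0,0,0,1]]' >/dev/null; python3 d.py 0.550 0.216 0.0876;  python3 -m pendant '[[0,0,0.001,0,0,0,1],[0,0,0,0,0,0,1]]' >/dev/null; python3 d.py 0.550 0.216 0.0876
```

```text
shift [ 0.0005 -0.0003 -0.    ] turn [0.    0.    0.003] t 9.4 pos [0.5495 0.2157 0.0876] w 0.051 F [-1.4 -1.3  2.5]
shift [ 0.0005 -0.0003 -0.    ] turn [-0.001  0.001  0.003] t 9.65 pos [0.5495 0.2158 0.0876] w 0.0509 F [-4.3 -1.4  9.8]
```

The pot is down (z as predicted, force rising). Release and rise.

```bash
python3 -m pendant '[[0,0,0,0,0,0,0.5],[0,0,0,0,0,0,0],[0,0,0,0,0,0,0],[0,0,0,0,0,0,0],[0,0,-0.02,0,0,0,0],[0,0,-0.05,0,0,0,0],[0,0,-0.05,0,0,0,0],[0,0,-0.03,0,0,0,0]]'; python3 -m pendant '[[0,0.05,0,0,0,0,0],[0,0.05,0,0,0,0,0],[0,0,0,0,0,0,0],[0,0,0,0,0,0,0]]'>/dev/null; python3 w.py 0.125; python3 d.py 0.443 -0.17 0.2; python3 - <<'E'
from w import *
c=bot.capture("wrist");cv2.imwrite("pics/w3.png",c["img"]);
c=bot.capture("top")
for m,s,ce in blobs(yellow(c["img"])):print(s,ce.round(1),onz(c,ce,.125).round(4))
E
```

```text
time_s: 10.65
position: [0.5506, 0.216, 0.2405]
eef_rot: [[0.991, -0.135, 0.004], [-0.135, -0.991, 0.002], [0.004, -0.003, -1.0]]
wrist_force: [-1.0, 1.3, 0.3]
width: 0.0859
[ 244   48   71   69 3817] [279.  82.] centroid [0.5497 0.2139] circle [0.5498 0.2143] 0.0264
[ 251  256   61   62 3003] [281. 287.] centroid [0.5293 0.0504] circle [0.5293 0.0493] 0.0303
shift [-0.0527  0.2984  0.0369] turn [-0.001 -0.001  0.004] t 11.2 pos [0.5362 0.1183 0.2369] w 0.0855 F [-0.9 -0.1 -0.2]
[443 112  14  14 155] [449.5 118.4] [ 0.7372 -0.4252  0.125 ]
[226 196  16  23 166] [235.8 205.7] [0.5318 0.0334 0.125 ]
[407 221  16  16 189] [414.1 228.2] [ 0.4922 -0.3399  0.125 ]
[318 243  24  24 451] [329.7 254.6] [ 0.4331 -0.1638  0.125 ]
```

View pics/w3.png

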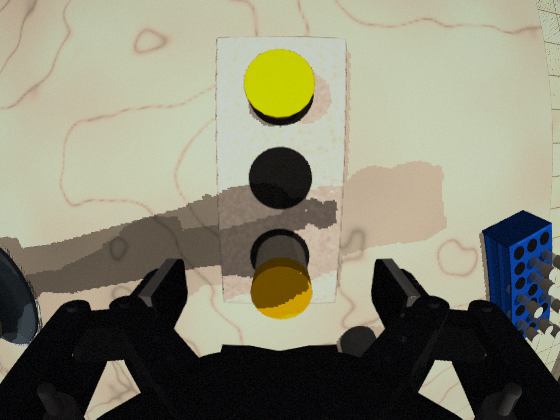

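Pot A stands on pad 1: lid at (279,82), 1–2 mm from the pad centre. The middle pad is free at (281,178) and pot_row stands at (281,290). I measure the middle pad from here, then go to pot B.

```bash
python3 - <<'E'
from w import *
s=bot.observe();c=bot.capture("wrist")
for m,st,ce in blobs(c["img"].max(2)<62,1500):
    if 150<ce[1]<210 and 230<ce[0]<330: print(st,ce,hit(c,s,ce,.045).round(4))
E
python3 -m pendant '[[-0.005,0.03,0,0,0,0.004,0],[-0.008,0.045,0,0,0,0,0],[-0.008,0.05,0,0,0,0,0],[-0.008,0.05,0,0,0,0,0],[-0.008,0.05,0.01,0,0,0,0],[-0.008,0.045,0.02,0,0,0,0],[-0.007,0.025,0.01,0,0,0,0],[0,0,0,0,0,0,0]]' >/dev/null;python3 -m pendant '[[0,0,0,0,0,0,0],[0,0,0,0,0,0,0]]' >/dev/null;python3 w.py 0.08; python3 d.py 0.442 -0.17 0.1
```

```text
[ 249  148   63   61 3032] [280.28594987 177.99274406] [0.5394 0.1299 0.045 ]
[ 241  177   67   68 3457] [274. 211.] centroid [ 0.4408 -0.1687] circle [ 0.4405 -0.1692] 0.0277
[340 340  30  18 344] [355. 348.] centroid [ 0.4995 -0.3169] circle [ 0.4989 -0.318 ] 0.0147
shift [-0.002   0.0033  0.0966] turn [-0.    -0.001  0.001] t 12.65 pos [ 0.4444 -0.167   0.1966] w 0.0855 F [ 0.4  0.3 -0.5]
```

```bash
python3 -m pendant '[[-0.0035,0.0025,0.03,0,0,0,0],[0,0,0.04,0,0,0,0],[0,0,0.03,0,0,0,0],[0,0,0,0,0,0,0],[0,0,0,0,0,0,0]]' >/dev/null;python3 d.py 0.4407 -0.1695 0.042
```

```text
shift [-0.0003 -0.0006  0.0553] turn [ 0.    -0.002 -0.   ] t 13.275 pos [ 0.4409 -0.1701  0.0973] w 0.0853 F [-0.7  0.5  0. ]
```

```bash
python3 -m pendant '[[0,0,0.025,0,0,0,0],[0,0,0.02,0,0,0,0],[0,0,0.01,0,0,0,0],[0,0,0,0,0,0,0],[0,0,0,0,0,0,1],[0,0,0,0,0,0,1],[0,0,0,0,0,0,1],[0,0,0,0,0,0,1]]'; python3 -m pendant '[[0,0,0,0,0,0,1],[0,0,0,0,0,0,1],[0,0,-0.02,0,0,0,1],[0,0,-0.05,0,0,0,1],[0,0,-0.05,0,0,0,1],[0,0,-0.05,0,0,0,1],[0,0,-0.02,0,0,0,1],[0,0,0,0,0,0,1]]'; python3 d.py 0.5387 0.131 0.23
```

```text
time_s: 14.28
position: [0.4406, -0.1701, 0.0422]
eef_rot: [[0.99, -0.138, 0.002], [-0.138, -0.99, 0.0], [0.002, -0.001, -1.0]]
wrist_force: [-1.0, 0.8, 7.2]
width: 0.0509
time_s: 15.28
position: [0.4407, -0.1701, 0.2326]
eef_rot: [[0.99, -0.138, 0.004], [-0.138, -0.99, 0.001], [0.004, -0.001, -1.0]]
wrist_force: [-0.7, -0.2, -1.0]
width: 0.0511
shift [ 0.0557 -0.3117  0.0026] turn [-0.001 -0.004 -0.001] t 15.275 pos [ 0.4407 -0.1701  0.2326] w 0.0511 F [-0.7 -0.2 -1. ]
```

```bash
python3 -m pendant '[[0.005,-0.03,0,0,0,0,1],[0.009,-0.05,0,0,0,0,1],[0.009,-0.055,0,0,0,0,1],[0.009,-0.055,0,0,0,0,1],[0.009,-0.05,0,0,0,0,1],[0.009,-0.042,0,0,0,0,1],[0.006,-0.03,0,0,0,0,1],[0,0,0,0,0,0,1]]' >/dev/null;python3 -m pendant '[[0,0,0,0,0,0,1],[0,0,0,0,0,0,1],[0,0,0,0,0,0,1]]' >/dev/null; python3 d.py 0.5387 0.131 0.1
```

```text
shift [ 1.000e-04 -8.000e-04  1.314e-01] turn [-0.     0.    -0.003] t 16.65 pos [0.5385 0.1302 0.2314] w 0.0509 F [-0.2 -0.5 -1.7]
```

```bash
python3 -m pendant '[[0,0,0.03,0,0,0,1],[0,0,0.04,0,0,0,1],[0,0,0.04,0,0,0,1],[0,0,0.02,0,0,0,1],[0,0,0.006,0,0,0,1],[0,0,0,0,0,0,1],[0,0,0,0,0,0,1]]' >/dev/null; python3 d.py 0.5387 0.131 0.0872
```

```text
shift [-0.0007  0.0004  0.0092] turn [-0.001 -0.002 -0.001] t 17.525 pos [0.5394 0.1313 0.0964] w 0.0506 F [-0.1  0.7 -0.7]
```

```bash
python3 -m pendant '[[-0.0005,0,0.004,0,0,0,1],[0,0,0.002,0,0,0,1],[0,0,0.002,0,0,0,1],[0,0,0.001,0,0,0,1],[0,0,0,0,0,0,1],[0,0,0,0,0,0,1]]' >/dev/null; python3 d.py 0.5387 0.131 0.0872
```

```text
shift [0.0006 0.0004 0.0001] turn [-0.001  0.    -0.001] t 18.275 pos [0.5381 0.1314 0.0873] w 0.051 F [-2.7 -1.   7.6]
```

Contact at the predicted height. Release, rise and back off for a check.

```bash
python3 -m pendant '[[0,0,0,0,0,0,0.5],[0,0,0,0,0,0,0],[0,0,0,0,0,0,0],[0,0,0,0,0,0,0],[0,0,-0.02,0,0,0,0],[0,0,-0.05,0,0,0,0],[0,0,-0.05,0,0,0,0],[0,0,-0.05,0,0,0,0]]' >/dev/null; python3 -m pendant '[[0,0.04,0,0,0,0,0],[0,0.06,0,0,0,0,0],[0,0.05,0,0,0,0,0],[0,0.05,0,0,0,0,0],[0,0.05,0,0,0,0,0],[0,0.05,0,0,0,0,0],[0,0.03,0,0,0,0,0],[0,0,0,0,0,0,0]]'; python3 - <<'E'
from h import *
from plant import bot
c=bot.capture("top");d=bot.capture("scene")
for n,k in(("top",c),("scene",d)):
    for m,s,ce in blobs(yellow(k["img"])):
        p=onz(k,ce,.125)
        if p[1]>0.02: print(n,s,ce.round(1),p.round(4))
cv2.imwrite("pics/end.png",np.hstack([cv2.resize(c["img"][150:270,100:280],(400,267)),cv2.resize(d["img"][150:290,280:490],(400,267))]))
E
```

```text
time_s: 20.27
position: [0.4913, -0.1983, 0.2564]
eef_rot: [[0.99, -0.144, 0.0], [-0.144, -0.99, -0.001], [0.0, 0.001, -1.0]]
wrist_force: [-0.2, 0.1, 0.3]
width: 0.0853
top [138 185  24  24 455] [149.3 196.6] [0.5474 0.2162 0.125 ]
top [177 191  24  24 456] [188.8 202.7] [0.5362 0.1325 0.125 ]
top [218 196  24  25 466] [229.5 208.3] [0.5261 0.0465 0.125 ]
scene [327 180  29  22 469] [341.1 190.5] [0.5305 0.0454 0.125 ]
scene [375 187  29  22 487] [388.7 197.2] [0.5404 0.1312 0.125 ]
scene [422 194  30  23 516] [436.7 204.7] [0.5516 0.2153 0.125 ]
```

View pics/end.png

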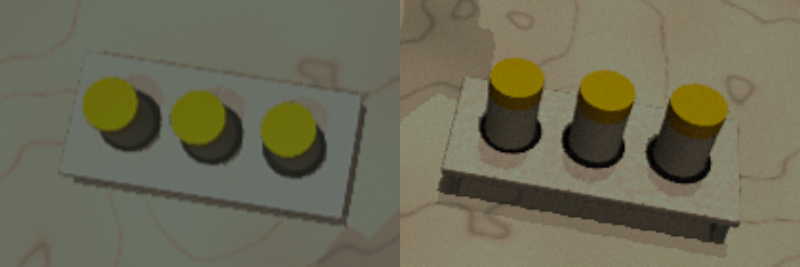

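The picture shows three upright pots in a straight row, each on its pad. The middle one is within about 1 mm of the line between the outer two. Handing in.

```bash
python3 -c "
from plant import bot
print(bot.sign_off())"
```

```text
the job is handed in; nothing more can be done
None
```

The row is finished and handed in. Both bench pots of the right size now stand upright on the two empty pads, next to the one that was already there. I left the small pot, the bottle and the blue and grey look-alikes alone. The arm's moves took about 20 s of the 54 s allowed.

My last check used the top and scene cameras with the gripper open and clear of everything:

| Pot | Averaged lid centre (x, y in m) | Measured pad centre, top camera (x, y in m) |
|---|---|---|
| Outer (pot_a) | (0.550, 0.216) | (0.550, 0.216) |
| Middle (pot_b) | (0.538, 0.132) | (0.538, 0.132) |
| Row pot, already there | (0.528, 0.046) | not measured; about (0.526, 0.047) from the spacing |

- **Straightness:** the middle pot is about 1 mm from the midpoint of the outer two.
- **Disagreements:** the two cameras differ by about 4 mm in x for each lid, so the averages are good to about 2 mm. The wrist camera read pot_a on its pad and the middle pad about 2 mm lower in y than the top camera.
- **Forces:** the largest wrist force I read was about 10 N, when setting pot_a down. I read it only between moves.
- **Failed checks:** none.

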